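# Index the dial table and swing its latch in

## Robot

A 7-joint arm with a two-finger parallel gripper is mounted at the origin on the work surface. World frame = base frame: x ahead of the robot, y to its left, z up, the work surface at z = 0. Lengths are in m, angles in rad, forces in N, time in s.
With the tool pointing down it reaches from about 0.4 to 0.875 m from the base axis. Payload 6.5 kg.
Tool frame: the origin (TCP) lies on the centre line of the jaws, within the pads' length; the fingertips stand 11 mm ahead of it and the grasp point (between the pads) lies 8 mm behind it; z points along the fingers, y is the line along which they close (so a half turn about z gives the same grasp; the last joint's range is limited). The gripper opens to 85 mm and grips with 20 to 120 N. Pads are 22 mm wide; open, the fingers measure 114 mm over their backs; the gripper's body (76 mm by 85 mm) begins 54 mm behind the grasp point. The pads swing forward as they close: fully open they stand 13 mm farther back than shut.
Start: joints at [-1.229, 0.536, -0.004, 1.538, 0.003, 1.067, -0.071], TCP at [0.258, 0.597, 0.242] pointing down, gripper open.
Joint ranges: [-2.7, 2.7], [-0.37, 2.16], [-1.27, 1.26], [0.24, 2.4], [-1.31, 4.45], [0.19, 1.91], [-2.76, 2.76]. Speed limits (rad/s): [2.39, 2.39, 3.14, 3.14, 3.14, 3.14, 3.14].

## Interface

Orientations are given as a rotation vector (axis times angle).
In Python, from workcell import robot gives the robot as it stands. The module is installed in compiled form; this text tells all that it offers.
- The arm moves only by the tool step_arm, never from a script. Its argument "rows" is text: rows parted by semicolons, each of 4 numbers parted by spaces: the shift along the tool's x, y, z in units of 0.25 m (1.0 is 0.25 m), then the turn about the tool's z in units of 60 degrees (1.0 is 60 degrees). In form: dx dy dz turn; .... A call has 1 to 12 rows; each row is the pose to reach, as a shift and turn from the pose commanded when the call began, along the tool's axes at that moment; what a row does not reach only later rows make up. A row lasts 1/10 s, in which the tool goes at most 50 mm and 8.59 degrees, less where a joint would pass 70% of its speed; a pose out of reach is approached as far as the arm can. A call with a number of a shift or a turn outside -1 to 1 is refused whole. A call with a gripper value outside its range is refused whole. "gripper" is the opening, from 0 (shut) to 1 (fully open), set as the call begins (left out, the last holds). The fingers move at their own pace and stop on an object; the grip force is fixed at half the most. Time passes only in rows, so rows that repeat a pose let the fingers close. It gives the time, the measured TCP pose, the force, the opening and the grip force at its end, in the units of the state.
- robot.get_obs(): the state, without advancing time (a new reading comes with each control period).
- robot.read_camera(name): name is "side" or "top" or "wrist"; returns the picture (384x512x3 uint8, red, green, blue); there is no depth.
- robot.camera_params(name): a dict with "camera_matrix" (3x3 intrinsics, pixels), "k1" (the pictures are not rectified: a ray, as slopes to the right and down, at radius r is drawn at 1 + k1 r^2 times it, then the intrinsics apply), "world_from_camera" (4x4, takes a point from camera to world coordinates); the wrist camera has in their place "tool_from_camera" (4x4, takes a point from camera to tool coordinates, whose origin is the TCP and whose axes are the flange's). Camera axes: x right, y up, looking along -z (the intrinsics and any distortion apply to the point x, -y, -z); pixel columns grow to the right and rows downward; lengths in m; the calibration is good to about 2 mm. A picture is of the moment at which its call begins: read the wrist's pose just before it. camera_params takes no time and is no camera call.
- robot.finish_job(): hands the job in; it is judged then, once.
The state is a dict: "time_s": time; "joint_pos": joint angles; "joint_velocities": joint speeds; "joint_efforts": joint torques, N m; "position": TCP position; "tcp_rot": TCP orientation; "wrist_force": force on the tool from outside, world axes, zero at the start; "wrist_torque": the same for the moment, N m; "grip_width": finger opening in m; "gripper_force": force on a finger pad.
Only numpy, scipy, OpenCV 4.12 (cv2) and the standard library are available. Lean on these libraries where they do the work, as an engineer would, in place of code of your own. Each camera call takes 0.05 s, during which the arm holds its last target. There are 200 camera calls.

## Task

By pushing on the spokes of the dial table with a fingertip, turn the dial until the black housing that carries the brass fitting stands squarely at the yellow pointer. Only then push the red latch arm round until it points at the dial and is fully home against its stop. Lift nothing, do not touch the housings on the dial, and leave the other things on the bench where they are.

Things in the scene. Friction and masses are not known exactly. Their poses are not given: they have to be found in the camera images.
- dial_centre (a point): Centre of the dial on its upright axis, at spoke height (77 mm above the bench). The dial is a round aluminium plate 170 mm across, top 84 mm above the bench, on a 110 mm wide pedestal. Four nests 56 mm from the axis, 90 degrees apart, each hold a black housing. Beyond the rim only the green base plate (top 10 mm above the bench) lies under the spokes.
- spoke (a point): Point on the centre line of one spoke, 140 mm from the axis, a good place to push; turns with the dial. Four straight level steel spokes (round bar 14 mm thick, centre 77 mm above the bench), 90 degrees apart, half-way between the nests, stand out from the rim, each to a 22 mm black ball centred 160 mm from the axis. This is one of them; the others are alike.
- dial (a joint): Angle turned by the dial since the start (rad), 0 at the start, growing anticlockwise seen from above. It turns without limit either way, against friction of about 0.3 N m (2 to 3 N at a spoke), and stays where it is left.
- brass_top (a point): Top of the brass fitting, on the axis of the housing that carries it (148 mm above the bench), 56 mm from the dial's axis. The fitting is a 28 mm wide, 5 mm thick round brass flange with an 11 to 14 mm stem, 22 mm high in all.
- station (a point): Fixed point straight above the pointer's nest position: 56 mm from the dial's axis towards the pointer, 148 mm above the bench. The dial is set when the brass fitting's top is here.
- pointer_tip (a point): Tip of the fixed yellow arrow, 178 mm from the dial's axis and 81 mm above the bench, pointing level at the axis. It lies on a green block (34 x 50 mm, top 78 mm above the bench) that reaches from 182 to 216 mm from the axis, just outside the spokes' circle.
- latch_pivot (a point): Upright turning axis of the red latch arm, at mid-height of the arm (77 mm above the bench), 225 mm from the dial's axis, 90 degrees clockwise of the pointer seen from above. The round hub there is 34 mm across, its top 94 mm above the bench.
- latch_nose (a point): Steel nose at the free end of the latch arm, 133 mm from the pivot. The arm is a straight level red bar 18 mm wide, from 70 to 84 mm above the bench. It moves with the arm.
- latch (a joint): Angle of the latch arm (rad): 0 to 0.2 at the start (swung out to the pointer's side), growing anticlockwise seen from above to 1.22 at its stop (a 12 mm steel post), where the arm points straight at the dial's axis, nose 7 mm from the rim. Friction about 0.15 N m (2 N at 85 mm from the pivot); stays where it is left. It does not itself block the dial.
- housing_brass: Black cylindrical housing 40 mm across and 42 mm high with the brass fitting on top; loose, standing in a nest of the dial between three 10 mm high jaws with about 1 mm of play. Origin at the centre of its underside, z up.
- housing_a: Another black housing, 40 mm across and 42 mm high, with only a bare 6 mm steel shaft 12 mm high on top; loose in another nest of the dial. Origin at the centre of its underside, z up.
- housing_b: Another black housing, 40 mm across and 42 mm high, with only a bare 6 mm steel shaft 12 mm high on top; loose in another nest of the dial. Origin at the centre of its underside, z up.
- housing_c: Another black housing, 40 mm across and 42 mm high, with only a bare 6 mm steel shaft 12 mm high on top; loose in another nest of the dial. Origin at the centre of its underside, z up.
- spare: Spare black housing with a bare shaft, 40 mm across, 54 mm high in all, standing on the bench to the left. Leave alone. Origin under its centre.
- jar: Grease jar with a yellow cap, 60 mm across and 85 mm high, on the bench to the left. Leave alone. Origin under its centre.
- bin: Blue open parts bin, 140 x 110 x 60 mm, on the bench to the right. Leave alone. Origin under its centre.
- driver: Screwdriver with an orange handle lying on the bench to the right. Leave alone. Its length is along its x.
- spanner: Steel spanner lying on the bench to the left. Leave alone. Its length is along its x.
- fitting: Loose brass fitting, 28 mm wide at its flange and 22 mm high, standing on the near left corner of the green base plate, about 235 mm from the dial's axis. Leave alone. Origin under its centre.
Things that resemble listed ones, but are neither listed nor needed, are in the scene too. What is shaped like the housing_brass but green is not meant. Leave any white look-alike of the housing_b alone.

How it is judged:
On the way, in this order (a step that is already met when the one before it is completed fails the run):
1. the brass-fitted housing is brought to rest at the pointer, the latch still out (horizontal distance between brass_top and station below 0.007 m and velocity of joint dial between -0.1 and 0.1 rad/s and value of joint latch below 0.5 rad), for 0.3 s.
2. the latch is swung home (value of joint latch above 1.12 rad and horizontal distance between brass_top and station below 0.007 m), for 0.2 s.
At the end, for the whole second after the job is handed in: The top of the brass fitting is within 7 mm (horizontally) of its place at the pointer with the dial at rest, the latch arm is within 0.1 rad of its stop, and all four housings stand upright in their nests (all of step 2 and velocity of joint dial between -0.1 and 0.1 rad/s and height (world z) of each of housing_brass, housing_a, housing_b, housing_c below 0.09 m and angle between each of housing_brass, housing_a, housing_b, housing_c's own z axis and vertical below 0.15 rad); the robot touches nothing.
It fails at once if the latch is swung in (past 0.5 rad) while the brass fitting is more than 10 mm from its place (value of joint latch above 0.5 rad and not (horizontal distance between brass_top and station below 0.01 m)).
It fails at once if a housing on the dial is lifted more than 6 mm or tipped (not (height (world z) of each of housing_brass, housing_a, housing_b, housing_c below 0.09 m and angle between each of housing_brass, housing_a, housing_b, housing_c's own z axis and vertical below 0.15 rad)).
It fails at once if the robot touches a housing on the dial (more than 0.5 N) (contact force between any of the fingers, the arm and housing_brass above 0.5 N or contact force between any of the fingers, the arm and housing_a above 0.5 N or contact force between any of the fingers, the arm and housing_b above 0.5 N or contact force between any of the fingers, the arm and housing_c above 0.5 N).
It fails at once if another thing on the bench is moved more than 15 mm (distance of any of spare, jar, bin, driver, spanner, fitting from where it was at the start of the episode above 0.015 m).
It also fails if it takes over 72 s, if anything falls off the work surface, if the arm or the gripper's body presses on something with over 40 N, if the wrist force passes 120 N, or if a joint passes its speed limit or range.

## Working session

There is one attempt and no reset: what is moved stays moved. The work goes in short steps, Python scripts to look and compute and a tool call to move; the robot and the scene stay as the last step left them, time stands still between calls to the robot, and variables do not carry over. Pictures are saved under pics/ and viewed, at most 10 in all, crops included, and the job is handed in when it is done.

Besides the shell and the picture viewer there is one more tool, called after ">>>" as name(argument=value, ...), one argument or row to a line, values as JSON. step_arm: Moves the arm, as the interface text tells. Its arguments: {"type":"object","properties":{"rows":{"type":"string"},"gripper":{"type":"number"}},"required":["rows"]}

```bash
mkdir -p pics; cat > h.py <<'E'
import numpy as np, cv2
from workcell import robot
from scipy.spatial.transform import Rotation as R
def ray(P,u,v,T=None):
    K=np.array(P['camera_matrix']);a=np.array([(u-K[0,2])/K[0,0],(v-K[1,2])/K[1,1]]);s=a.copy()
    for _ in range(20): s=a/(1+P['k1']*(s@s))
    T=np.array(P['world_from_camera']) if T is None else T
    return T[:3,3],T[:3,:3]@np.array([s[0],-s[1],-1])
def at(P,u,v,z,T=None):
    o,d=ray(P,u,v,T);return o+d*(z-o[2])/d[2]
def proj(P,X,T=None):
    T=np.array(P['world_from_camera']) if T is None else T
    c=T[:3,:3].T@(np.array(X)-T[:3,3]);s=np.array([c[0],-c[1]])/-c[2]
    s=s*(1+P['k1']*(s@s));K=np.array(P['camera_matrix']);return K[0,0]*s[0]+K[0,2],K[1,1]*s[1]+K[1,2]
E
python3 - <<'E'
from h import *
for n in ('top','side'):
    im=robot.read_camera(n);cv2.imwrite(f'pics/{n}0.png',cv2.resize(im[:,:,::-1],(800,600),interpolation=cv2.INTER_CUBIC))
    P=robot.camera_params(n);print(n,np.round(P['world_from_camera'],3).tolist(),P['k1'],P['camera_matrix'])
o=robot.get_obs();print(o['time_s'],o['position'],o['tcp_rot'],R.from_rotvec(o['tcp_rot']).as_matrix().round(3))
E
```

```text
top [[0.014, 0.998, -0.061, 0.46], [-1.0, 0.014, -0.004, -0.002], [-0.003, 0.061, 0.998, 1.673], [0.0, 0.0, 0.0, 1.0]] 0.03295002025371257 [[421.21547792   0.         255.27342006]
 [  0.         421.21547792 191.31005207]
 [  0.           0.           1.        ]]
side [[0.941, 0.196, -0.275, 0.178], [-0.337, 0.589, -0.734, -1.031], [0.018, 0.784, 0.621, 1.006], [0.0, 0.0, 0.0, 1.0]] 0.017426547125293894 [[389.34091891   0.         257.73406364]
 [  0.         389.34091891 191.33059067]
 [  0.           0.           1.        ]]
0.1 [0.25756083 0.59619716 0.24148872] [-6.35926385e-01 -3.07632245e+00  2.45721284e-03] [[-0.918  0.396 -0.001]
 [ 0.396  0.918 -0.001]
 [-0.    -0.002 -1.   ]]
```

View pics/top0.png

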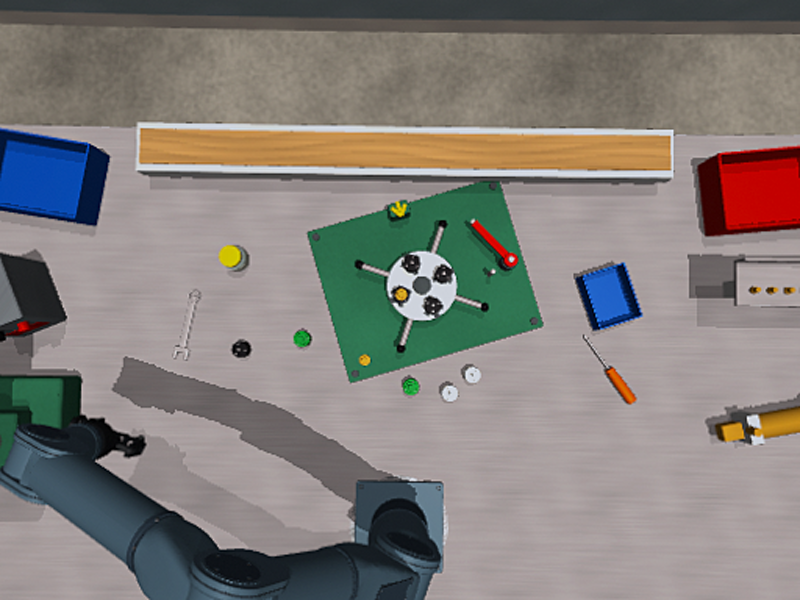

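View pics/side0.png

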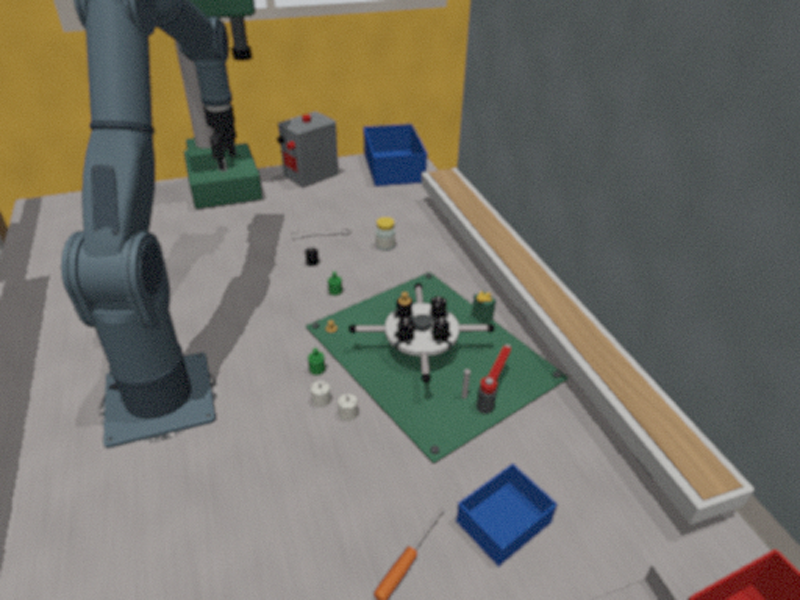

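In the top view (800x600) the brass-topped black housing is on the dial at (400,295). Look-alikes for it:
- bare-shaft housings on the dial at (411,263), (443,273), (432,305)
- loose fitting at (364,360)
- green look-alikes at (302,338) and (411,386)
- white look-alikes at (449,392) and (472,374)
- spare at (241,348)

The pointer is at (400,210). The latch hub is at (510,260), its nose at (472,220) and its stop post at (490,272).

```bash
python3 - <<'E'
from h import *
P=robot.camera_params('top');im=robot.read_camera('top')
s=1.5625
f=lambda u,v,z:at(P,u/s,v/s,z)[:2]
balls=np.array([f(443,223,.077),f(360,265,.077),f(401,348,.077),f(485,307,.077)])
c=balls.mean(0);print('c',c,np.hypot(*(balls-c).T),np.degrees(np.arctan2(*(balls-c).T[::-1])))
for n,p in dict(brass=f(400,294,.148),ptr=f(399,216,.081),piv=f(510,260,.094),nose=f(472,221,.084),post=f(490,271,.09),fit=f(364,360,.03)).items():
    d=p-c;print(n,p.round(4),np.hypot(*d).round(4),np.degrees(np.arctan2(d[1],d[0])).round(1))
cr=im[105:245,190:350];cv2.imwrite('pics/crop1.png',cv2.resize(cr[:,:,::-1],(640,560),interpolation=cv2.INTER_CUBIC))
E
```

```text
c [ 0.59077218 -0.05295693] [0.16170952 0.15969801 0.16005559 0.16085346] [ -17.6177195    72.44522651  161.97106753 -108.14582799]
brass [0.5646 0.0007] 0.0597 116.0
ptr [0.76   0.0059] 0.1792 19.2
piv [ 0.654  -0.2631] 0.2194 -73.2
nose [ 0.7495 -0.172 ] 0.1984 -36.9
post [ 0.6272 -0.2157] 0.1667 -77.4
fit [0.4069 0.0882] 0.2318 142.5
```

View pics/crop1.png

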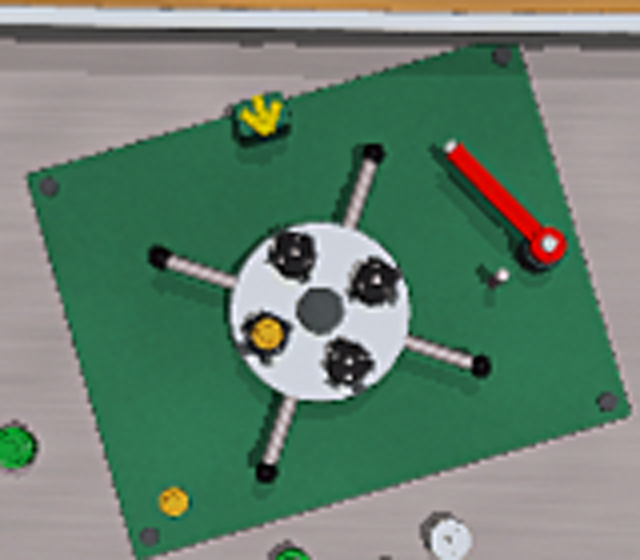

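The crop confirms the brass flange on a black housing at (265,333), the pointer at (262,120) and the latch swung out. I'll push the near-left spoke (162°) clockwise by about 100°. First I close the gripper and travel there.

>>> step_arm(
  rows="-0.58 -0.69 0 0;-0.58 -0.69 0 0;-0.58 -0.69 0 0;-0.58 -0.69 0 0;-0.58 -0.69 0 0;-0.58 -0.69 0 0;-0.58 -0.69 0 0",
  gripper=0,
)

```text
time_s: 0.85
position: [0.3225, 0.3809, 0.2425]
tcp_rot: [-0.637, -3.076, -0.001]
wrist_force: [-0.9, 0.7, -0.3]
grip_width: 0.0002
gripper_force: 0.0
```

>>> step_arm(
  rows="-0.58 -0.69 0 0;-0.58 -0.69 0 0;-0.58 -0.69 0 0;-0.58 -0.69 0 0;-0.58 -0.69 0 0;-0.58 -0.69 0 0;-0.58 -0.69 0 0",
)

```text
time_s: 1.55
position: [0.3874, 0.1663, 0.2424]
tcp_rot: [0.635, 3.077, 0.001]
wrist_force: [-0.9, 0.5, 0.4]
grip_width: 0.0001
gripper_force: 0.0
```

>>> step_arm(
  rows="-0.57 -0.69 0 -0.09;-0.57 -0.69 0 -0.09;-0.57 -0.69 0 -0.09;-0.57 -0.69 0 -0.09;-0.57 -0.69 0 -0.09;-0.57 -0.69 0 -0.09;-0.57 -0.69 0 -0.09;-0.57 -0.69 0 -0.09",
)

```text
time_s: 2.35
position: [0.4497, -0.0474, 0.2421]
tcp_rot: [-0.484, -3.103, -0.001]
wrist_force: [-1.0, -0.5, 0.6]
grip_width: -0.0
gripper_force: 0.0
```

```bash
python3 - <<'E'
from h import *
o=robot.get_obs();p=np.array(o['position']);M=R.from_rotvec(o['tcp_rot']).as_matrix();print(o['time_s'],p,M.round(3),o['grip_width'],np.round(o['joint_pos'],2))
P=robot.camera_params('wrist');T=np.eye(4);T[:3,:3]=M;T[:3,3]=p;T=T@np.array(P['tool_from_camera']);np.save('T1.npy',T)
im=robot.read_camera('wrist');cv2.imwrite('pics/w1.png',im[:,:,::-1])
c=np.array([.5908,-.053,.077])
for a in (162,72,17.5,-108): print(a,proj(P,c+.16*np.array([np.cos(np.radians(a)),np.sin(np.radians(a)),0]),T))
print(proj(P,c,T),proj(P,p+M[:,2]*.011,T))
E
```

```text
2.35 [ 0.44973148 -0.04744998  0.24208056] [[-0.952  0.305 -0.   ]
 [ 0.305  0.952  0.001]
 [ 0.001  0.    -1.   ]] -7.735775112513383e-06 [-0.3   0.2   0.35  2.06 -0.09  0.9   1.36]
162 (np.float64(285.5537345001606), np.float64(158.36957409131665))
72 (np.float64(404.63494470697697), np.float64(282.97215433120635))
17.5 (np.float64(342.6758593501398), np.float64(362.6231597629692))
-108 (np.float64(155.8162474666064), np.float64(282.5018033608782))
(np.float64(280.6306174691921), np.float64(283.02406066247096)) (np.float64(251.82079677493286), np.float64(237.18246790752082))
```

View pics/w1.png

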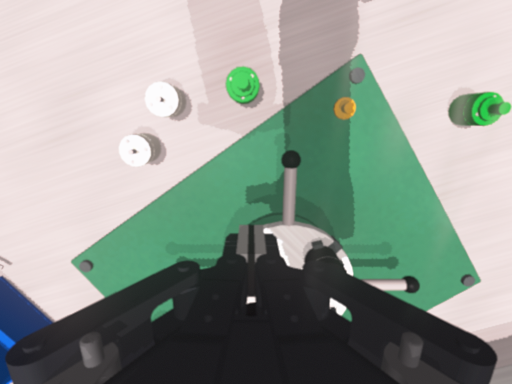

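The balls show at (291,160) and (411,285), about 6 px right of the prediction. That shifts the dial centre about 5 mm in +y, to roughly (0.592,-0.048). Descending beside the spoke.

>>> step_arm(
  rows="0 0 0.2 0;0 0 0.4 0;0 0 0.55 0;0 0 0.64 0;0 0 0.64 0;0 0 0.64 0",
)

```text
time_s: 3.0
position: [0.4498, -0.049, 0.0827]
tcp_rot: [-0.488, -3.103, -0.0]
wrist_force: [0.5, 0.8, 0.4]
grip_width: 0.0001
gripper_force: 0.0
```

```bash
cat > plan.py <<'E'
import sys
from h import *
# usage: plan.py phi_end_deg d r n   : finger centre at c+r*er+d*et, tool x along er
c=np.array([.592,-.048]);o=robot.get_obs();p=np.array(o['position']);M=R.from_rotvec(o['tcp_rot']).as_matrix()
yaw=np.degrees(np.arctan2(M[1,0],M[0,0]))%360
er=lambda a:np.array([np.cos(np.radians(a)),np.sin(np.radians(a))]);et=lambda a:er(a+90)
q=p[:2]-c;print('t',o['time_s'],'p',p.round(4),'yaw',yaw.round(2),'rad',(q@er(yaw)).round(4),'tan',(q@et(yaw)).round(4),'F',np.round(o['wrist_force'],1))
if len(sys.argv)>1:
    e,d1,r1,n=map(float,sys.argv[1:]);n=int(n);d0=q@et(yaw);r0=q@er(yaw);rows=[]
    for k in range(1,n+1):
        s=k/n;a=yaw+s*(e-yaw);X=c+(r0+s*(r1-r0))*er(a)+(d0+s*(d1-d0))*et(a)-p[:2]
        t=M[:2,:2].T@X/.25;rows.append(f'{t[0]:.3f} {t[1]:.3f} 0 {-(a-yaw)/60:.3f}')
    print(';'.join(rows))
E
python3 plan.py 162 .022 .132 5
```

```text
t 3.0 p [ 0.4498 -0.049   0.0827] yaw 162.12 rad 0.135 tan 0.0446 F [0.5 0.8 0.4]
-0.002 0.018 0 0.000;-0.005 0.037 0 0.001;-0.007 0.055 0 0.001;-0.009 0.073 0 0.002;-0.012 0.092 0 0.002
```

>>> step_arm(
  rows="-0.002 0.018 0 0;-0.005 0.037 0 0;-0.007 0.055 0 0;-0.009 0.073 0 0;-0.012 0.09 0 0;-0.012 0.09 0 0",
)

```text
time_s: 3.6
position: [0.4599, -0.0286, 0.0824]
tcp_rot: [0.489, 3.103, 0.001]
wrist_force: [-0.9, 0.3, 0.2]
grip_width: -0.0001
gripper_force: 0.0
```

```bash
python3 plan.py 132 .0215 .132 12
```

```text
t 3.6 p [ 0.4599 -0.0286  0.0824] yaw 162.1 rad 0.1317 tan 0.0222 F [-0.9  0.3  0.2]
0.003 0.023 0 0.042;0.006 0.047 0 0.084;0.007 0.070 0 0.125;0.008 0.094 0 0.167;0.007 0.118 0 0.209;0.005 0.141 0 0.251;0.002 0.165 0 0.293;-0.001 0.188 0 0.334;-0.006 0.211 0 0.376;-0.012 0.234 0 0.418;-0.019 0.257 0 0.460;-0.027 0.279 0 0.502
```

>>> step_arm(
  rows="0.003 0.023 0 0.042;0.006 0.047 0 0.084;0.007 0.07 0 0.125;0.008 0.094 0 0.167;0.007 0.118 0 0.209;0.005 0.141 0 0.251;0.002 0.165 0 0.293;-0.001 0.188 0 0.334;-0.006 0.211 0 0.376;-0.012 0.234 0 0.418;-0.019 0.257 0 0.46;-0.027 0.279 0 0.502",
)

```text
time_s: 4.8
position: [0.4862, 0.0346, 0.0821]
tcp_rot: [-1.282, -2.866, 0.002]
wrist_force: [-2.9, -1.3, 1.8]
grip_width: 0.0
gripper_force: 1.7
```

```bash
python3 plan.py 102 .0215 .132 12
python3 - <<'E'
from h import *
im=robot.read_camera('top');cv2.imwrite('pics/t2.png',cv2.resize(im[95:245,180:360,::-1],(720,600),interpolation=cv2.INTER_CUBIC))
E
```

```text
t 4.8 p [0.4862 0.0346 0.0821] yaw 131.79 rad 0.1321 tan 0.0239 F [-2.9 -1.3  1.8]
0.004 0.024 0 0.041;0.006 0.048 0 0.083;0.008 0.072 0 0.124;0.008 0.096 0 0.165;0.007 0.120 0 0.207;0.005 0.144 0 0.248;0.003 0.167 0 0.290;-0.001 0.191 0 0.331;-0.006 0.214 0 0.372;-0.012 0.238 0 0.414;-0.019 0.261 0 0.455;-0.027 0.283 0 0.496
```

View pics/t2.png

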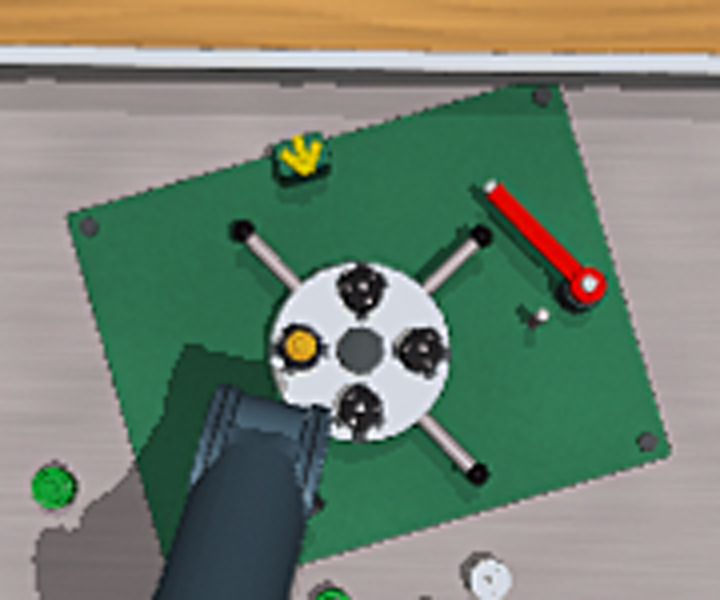

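After this push the dial has turned about −27°. The balls are at (242,230), (482,237) and (478,474), and the brass housing is at (300,345). The contact is clean, so I'll keep going.

>>> step_arm(
  rows="0.004 0.024 0 0.041;0.006 0.048 0 0.083;0.008 0.072 0 0.124;0.008 0.096 0 0.165;0.007 0.12 0 0.207;0.005 0.144 0 0.248;0.003 0.167 0 0.29;-0.001 0.191 0 0.331;-0.006 0.214 0 0.372;-0.012 0.238 0 0.414;-0.019 0.261 0 0.455;-0.027 0.283 0 0.496",
)

```text
time_s: 6.05
position: [0.5436, 0.0774, 0.082]
tcp_rot: [-1.973, -2.442, 0.002]
wrist_force: [-2.9, 0.8, 2.7]
grip_width: -0.0
gripper_force: 1.6
```

```bash
python3 plan.py 76 .0215 .132 12
```

```text
t 6.05 p [0.5436 0.0774 0.082 ] yaw 102.12 rad 0.1328 tan 0.021 F [-2.9  0.8  2.7]
0.003 0.020 0 0.036;0.004 0.040 0 0.073;0.005 0.060 0 0.109;0.006 0.081 0 0.145;0.005 0.101 0 0.181;0.004 0.121 0 0.218;0.002 0.141 0 0.254;-0.001 0.161 0 0.290;-0.004 0.181 0 0.327;-0.009 0.201 0 0.363;-0.014 0.220 0 0.399;-0.019 0.239 0 0.435
```

>>> step_arm(
  rows="0.003 0.02 0 0.036;0.004 0.04 0 0.073;0.005 0.06 0 0.109;0.006 0.081 0 0.145;0.005 0.101 0 0.181;0.004 0.121 0 0.218;0.002 0.141 0 0.254;-0.001 0.161 0 0.29;-0.004 0.181 0 0.327;-0.009 0.201 0 0.363;-0.014 0.22 0 0.399;-0.019 0.239 0 0.435",
)

```text
time_s: 7.25
position: [0.6032, 0.0859, 0.082]
tcp_rot: [-2.473, -1.934, 0.001]
wrist_force: [-1.9, 3.0, 1.5]
grip_width: -0.0001
gripper_force: 1.5
```

```bash
python3 plan.py 67 .0215 .132 8
python3 - <<'E'
from h import *
im=robot.read_camera('top');cv2.imwrite('pics/t3.png',cv2.resize(im[95:245,180:360,::-1],(720,600),interpolation=cv2.INTER_CUBIC))
E
```

```text
t 7.25 p [0.6032 0.0859 0.082 ] yaw 76.06 rad 0.1327 tan 0.0214 F [-1.9  3.   1.5]
0.001 0.010 0 0.019;0.002 0.021 0 0.038;0.003 0.031 0 0.057;0.004 0.042 0 0.075;0.004 0.052 0 0.094;0.004 0.063 0 0.113;0.004 0.073 0 0.132;0.004 0.084 0 0.151
```

View pics/t3.png

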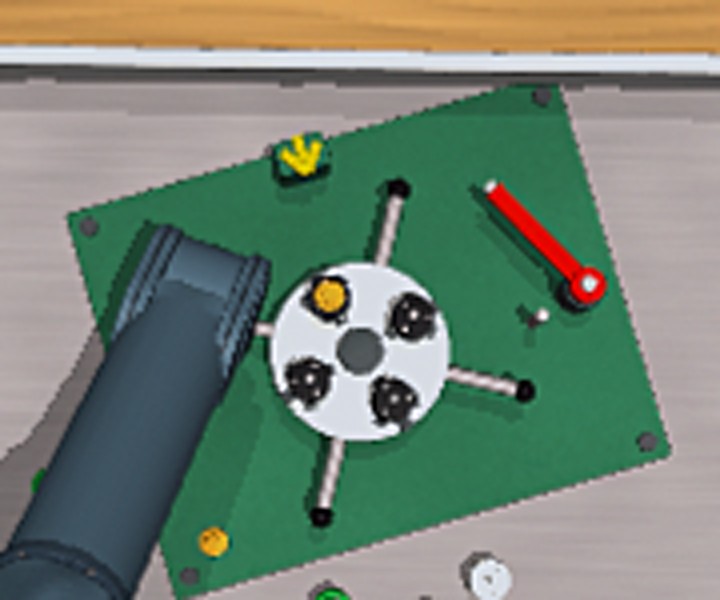

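Brass is now at (330,294) and the balls are at (398,188), (321,517) and (525,391), so the spoke is at about 77.6°. The pointer and plate direction is about 17.3°, which leaves roughly 15° to go.

>>> step_arm(
  rows="0.001 0.01 0 0.019;0.002 0.021 0 0.038;0.003 0.031 0 0.057;0.004 0.042 0 0.075;0.004 0.052 0 0.094;0.004 0.063 0 0.113;0.004 0.073 0 0.132;0.004 0.084 0 0.151",
)

```text
time_s: 8.1
position: [0.6247, 0.0809, 0.0823]
tcp_rot: [2.621, 1.732, -0.0]
wrist_force: [-1.8, 2.3, 0.3]
grip_width: 0.0001
gripper_force: 1.1
```

```bash
python3 plan.py 61 .0215 .132 8
```

```text
t 8.1 p [0.6247 0.0809 0.0823] yaw 66.9 rad 0.1314 tan 0.0205 F [-1.8  2.3  0.3]
0.001 0.006 0 0.012;0.003 0.013 0 0.025;0.004 0.019 0 0.037;0.005 0.025 0 0.049;0.006 0.032 0 0.061;0.007 0.038 0 0.074;0.008 0.044 0 0.086;0.009 0.051 0 0.098
```

>>> step_arm(
  rows="0.001 0.006 0 0.012;0.003 0.013 0 0.025;0.004 0.019 0 0.037;0.005 0.025 0 0.049;0.006 0.032 0 0.061;0.007 0.038 0 0.074;0.008 0.044 0 0.086;0.009 0.051 0 0.098",
)

```text
time_s: 8.9
position: [0.6372, 0.0776, 0.0823]
tcp_rot: [2.706, 1.595, -0.0]
wrist_force: [-2.7, -0.1, 0.6]
grip_width: 0.0002
gripper_force: 1.2
```

```bash
python3 plan.py
python3 - <<'E'
from h import *
im=robot.read_camera('top');cv2.imwrite('pics/t4.png',cv2.resize(im[95:245,180:360,::-1],(720,600),interpolation=cv2.INTER_CUBIC))
E
```

```text
t 8.9 p [0.6372 0.0776 0.0823] yaw 61.04 rad 0.1318 tan 0.0213 F [-2.7 -0.1  0.6]
```

View pics/t4.png

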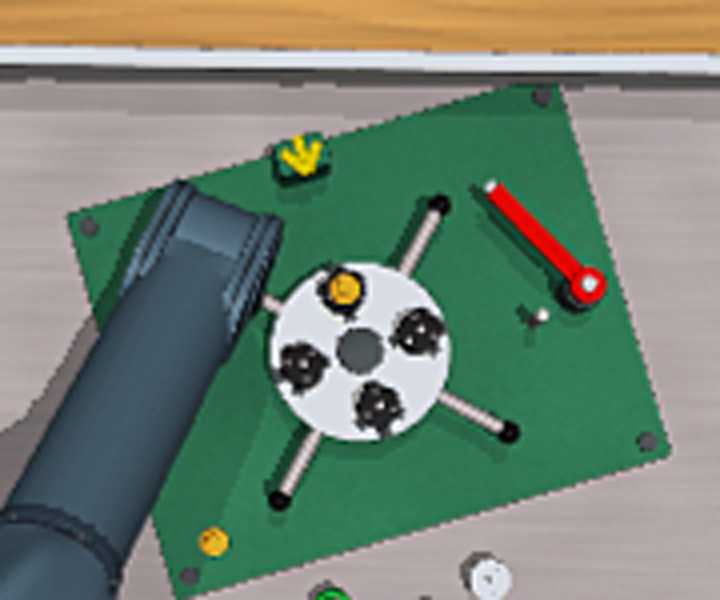

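The dial is set. The balls at (439,204), (279,500) and (510,432) put the brass nest at about 16.6–17.1° in the image, and the pointer is at about 16.1–17.3°. Backing off, lifting, and crossing over to the outer side of the latch.

>>> step_arm(
  rows="0 -0.03 0 0;0 -0.08 0 0;0 -0.1 0 0;0 -0.1 -0.15 0;0 -0.1 -0.3 0;0 -0.1 -0.5 0;0 -0.1 -0.65 0;0 -0.1 -0.65 0;0 -0.1 -0.65 0",
)

```text
time_s: 9.85
position: [0.6153, 0.0908, 0.2455]
tcp_rot: [-2.704, -1.598, -0.003]
wrist_force: [-0.9, 0.2, 0.1]
grip_width: -0.0
gripper_force: 0.0
```

>>> step_arm(
  rows="-0.1 0.13 0 0;-0.25 0.31 0 0;-0.43 0.55 0 0;-0.43 0.55 0 0;-0.43 0.55 0 0;-0.43 0.55 0 0",
)

```text
time_s: 10.45
position: [0.6828, -0.0707, 0.2429]
tcp_rot: [-2.705, -1.594, 0.003]
wrist_force: [-0.3, 1.0, -0.5]
grip_width: -0.0001
gripper_force: 0.0
```

>>> step_arm(
  rows="-0.43 0.55 0 0.267;-0.43 0.55 0 0.267;-0.43 0.55 0 0.267;-0.43 0.55 0 0.267;-0.43 0.55 0 0.267;-0.43 0.55 0 0.267",
)

```text
time_s: 11.05
position: [0.7522, -0.2287, 0.2435]
tcp_rot: [-2.898, -1.206, 0.0]
wrist_force: [0.4, 1.9, -1.0]
grip_width: -0.0001
gripper_force: 0.0
```

```bash
python3 plan.py
python3 - <<'E'
from h import *
print(np.round(robot.get_obs()['joint_pos'],2))
o=robot.get_obs();p=np.array(o['position']);M=R.from_rotvec(o['tcp_rot']).as_matrix()
P=robot.camera_params('wrist');T=np.eye(4);T[:3,:3]=M;T[:3,3]=p;T=T@np.array(P['tool_from_camera']);np.save('T2.npy',T)
im=robot.read_camera('wrist');cv2.imwrite('pics/w2.png',im[:,:,::-1])
for X in [(.657,-.263,.094),(.7495,-.172,.084),(.592,-.048,.084),(p[0],p[1],.07)]: print(X,np.round(proj(P,X,T)))
E
```

```text
t 11.05 p [ 0.7522 -0.2287  0.2435] yaw 45.18 rad -0.0153 tan -0.2411 F [ 0.4  1.9 -1. ]
[-0.15  0.93  0.86  1.12 -0.67  1.36 -0.17]
(0.657, -0.263, 0.094) [214. 259.]
(0.7495, -0.172, 0.084) [212. 147.]
(0.592, -0.048, 0.084) [ 35. 168.]
(np.float64(0.7522258739320735), np.float64(-0.2287434052194566), 0.07) [250. 179.]
```

View pics/w2.png

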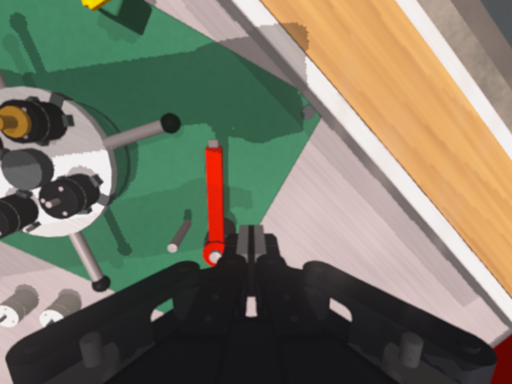

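The nose is at (213,144), the hub at (215,257) and the post at (180,235). The finger comes down at about (250,179), clear on the outer side. Descending and planning the latch arc.

>>> step_arm(
  rows="0 0 0.2 0;0 0 0.4 0;0 0 0.55 0;0 0 0.66 0;0 0 0.66 0;0 0 0.66 0",
)

```text
time_s: 11.7
position: [0.7528, -0.2288, 0.0806]
tcp_rot: [-2.9, -1.208, -0.001]
wrist_force: [0.8, -1.0, 0.7]
grip_width: -0.0002
gripper_force: 0.0
```

```bash
sed -e 's/c=np.array(\[.592,-.048\])/c=np.array([.657,-.263])/' plan.py > planl.py; python3 planl.py 45.2 -.022 .085 4;echo; python3 planl.py 66 -.02 .085 12
```

```text
t 11.7 p [ 0.7528 -0.2288  0.0806] yaw 45.24 rad 0.0918 tan -0.0439 F [ 0.8 -1.   0.7]
-0.007 -0.022 0 0.000;-0.014 -0.044 0 0.000;-0.020 -0.066 0 0.000;-0.027 -0.087 0 0.001

t 11.7 p [ 0.7528 -0.2288  0.0806] yaw 45.24 rad 0.0918 tan -0.0439 F [ 0.8 -1.   0.7]
0.003 -0.019 0 -0.029;0.004 -0.038 0 -0.058;0.005 -0.057 0 -0.087;0.006 -0.076 0 -0.115;0.005 -0.095 0 -0.144;0.004 -0.114 0 -0.173;0.002 -0.132 0 -0.202;-0.001 -0.151 0 -0.231;-0.005 -0.169 0 -0.260;-0.010 -0.187 0 -0.288;-0.015 -0.204 0 -0.317;-0.021 -0.221 0 -0.346
```

>>> step_arm(
  rows="0.003 -0.019 0 -0.029;0.004 -0.038 0 -0.058;0.005 -0.057 0 -0.087;0.006 -0.076 0 -0.115;0.005 -0.095 0 -0.144;0.004 -0.114 0 -0.173;0.002 -0.132 0 -0.202;-0.001 -0.151 0 -0.231;-0.005 -0.169 0 -0.26;-0.01 -0.187 0 -0.288;-0.015 -0.204 0 -0.317;-0.021 -0.221 0 -0.346",
)

```text
time_s: 12.9
position: [0.7092, -0.1953, 0.0798]
tcp_rot: [-2.634, -1.711, -0.001]
wrist_force: [3.1, 0.7, 0.1]
grip_width: -0.0001
gripper_force: 1.3
```

```bash
python3 planl.py 88 -.02 .085 12
```

```text
t 12.9 p [ 0.7092 -0.1953  0.0798] yaw 66.02 rad 0.0831 tan -0.0202 F [3.1 0.7 0.1]
0.003 -0.011 0 -0.031;0.006 -0.022 0 -0.061;0.008 -0.033 0 -0.092;0.010 -0.044 0 -0.122;0.012 -0.055 0 -0.153;0.013 -0.066 0 -0.183;0.014 -0.077 0 -0.214;0.014 -0.088 0 -0.244;0.014 -0.100 0 -0.275;0.014 -0.111 0 -0.305;0.014 -0.122 0 -0.336;0.013 -0.134 0 -0.366
```

>>> step_arm(
  rows="0.003 -0.011 0 -0.031;0.006 -0.022 0 -0.061;0.008 -0.033 0 -0.092;0.01 -0.044 0 -0.122;0.012 -0.055 0 -0.153;0.013 -0.066 0 -0.183;0.014 -0.077 0 -0.214;0.014 -0.088 0 -0.244;0.014 -0.1 0 -0.275;0.014 -0.111 0 -0.305;0.014 -0.122 0 -0.336;0.013 -0.134 0 -0.366",
)

```text
time_s: 14.1
position: [0.68, -0.1788, 0.0798]
tcp_rot: [2.26, 2.182, 0.0]
wrist_force: [2.0, -1.0, 0.3]
grip_width: 0.0002
gripper_force: 1.0
```

```bash
python3 planl.py 106 -.02 .083 12
```

```text
t 14.1 p [ 0.68   -0.1788  0.0798] yaw 87.97 rad 0.0849 tan -0.02 F [ 2.  -1.   0.3]
0.001 -0.009 0 -0.025;0.002 -0.018 0 -0.050;0.003 -0.027 0 -0.075;0.004 -0.036 0 -0.100;0.004 -0.045 0 -0.125;0.005 -0.054 0 -0.150;0.004 -0.063 0 -0.175;0.004 -0.071 0 -0.200;0.004 -0.080 0 -0.225;0.003 -0.089 0 -0.250;0.002 -0.098 0 -0.275;0.001 -0.107 0 -0.300
```

>>> step_arm(
  rows="0.001 -0.009 0 -0.025;0.002 -0.018 0 -0.05;0.003 -0.027 0 -0.075;0.004 -0.036 0 -0.1;0.004 -0.045 0 -0.125;0.005 -0.054 0 -0.15;0.004 -0.063 0 -0.175;0.004 -0.071 0 -0.2;0.004 -0.08 0 -0.225;0.003 -0.089 0 -0.25;0.002 -0.098 0 -0.275;0.001 -0.107 0 -0.3",
)

```text
time_s: 15.3
position: [0.6562, -0.1766, 0.08]
tcp_rot: [1.888, 2.506, 0.006]
wrist_force: [14.1, 3.6, -8.1]
grip_width: -0.0
gripper_force: 6.9
```

>>> step_arm(
  rows="0 -0.006 0 0;0 -0.012 0 0;0 -0.012 0 0",
)

```text
time_s: 15.6
position: [0.6561, -0.1766, 0.0803]
tcp_rot: [1.885, 2.502, 0.01]
wrist_force: [17.6, 1.6, -10.4]
grip_width: 0.0001
gripper_force: 8.5
```

The force jumped and the finger stopped, so it is probably at the stop. Backing off, lifting, then checking.

>>> step_arm(
  rows="0 0.04 0 0;0 0.08 0 0;0 0.1 0 0;0 0.1 -0.2 0;0 0.1 -0.4 0;0 0.1 -0.6 0;0 0.1 -0.65 0;0 0.1 -0.65 0",
)

```text
time_s: 16.4
position: [0.6754, -0.173, 0.245]
tcp_rot: [1.893, 2.502, 0.002]
wrist_force: [0.1, -0.4, -0.6]
grip_width: -0.0001
gripper_force: 0.0
```

>>> step_arm(
  rows="-0.2 0.6 0 0;-0.4 0.6 0 0;-0.4 0.6 0 0;-0.4 0.6 0 0;-0.4 0.6 0 0;-0.4 0.6 0 0",
)

```text
time_s: 17.0
position: [0.8449, -0.2281, 0.2378]
tcp_rot: [-1.893, -2.501, 0.004]
wrist_force: [-0.4, -0.7, 0.0]
grip_width: 0.0004
gripper_force: 0.0
```

```bash
python3 - <<'E'
from h import *
print(robot.get_obs()['position'])
im=robot.read_camera('top');cv2.imwrite('pics/t5.png',cv2.resize(im[95:245,180:360,::-1],(720,600),interpolation=cv2.INTER_CUBIC))
E
```

```text
[ 0.84493884 -0.22811168  0.23776493]
```

View pics/t5.png

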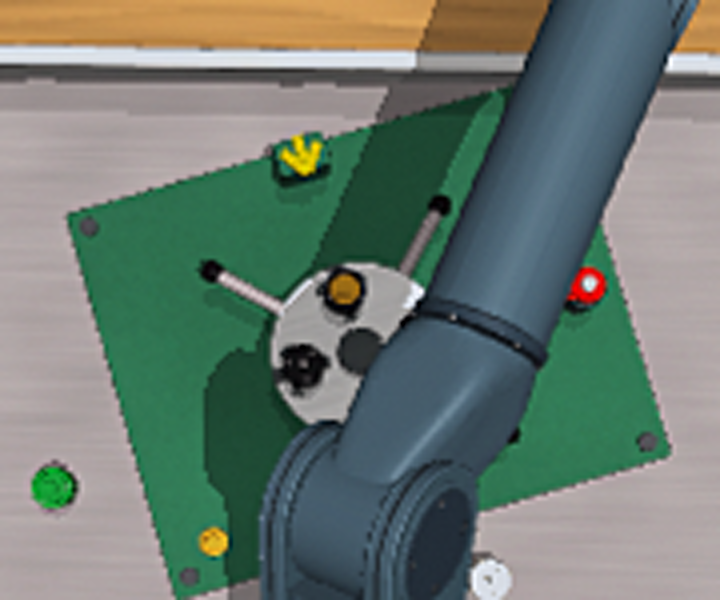

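The dial hasn't moved: balls at (440,204) and (210,271), brass at (345,288). The arm hides the latch, so I'll move the arm aside.

>>> step_arm(
  rows="-0.55 -0.4 0 0;-0.65 -0.99 0 0;-0.65 -0.99 0 0;-0.65 -0.99 0 0;-0.65 -0.99 0 0;-0.65 -0.99 0 0;-0.65 -0.99 0 0;-0.65 -0.99 0 0",
)

```text
time_s: 17.85
position: [0.6501, -0.4512, 0.2433]
tcp_rot: [-1.899, -2.503, -0.002]
wrist_force: [0.3, 0.2, -0.1]
grip_width: 0.0
gripper_force: 0.0
```

```bash
python3 - <<'E'
from h import *
print(robot.get_obs()['position'])
im=robot.read_camera('top');cv2.imwrite('pics/t6.png',cv2.resize(im[95:245,180:360,::-1],(720,600),interpolation=cv2.INTER_CUBIC))
E
```

```text
[ 0.65010916 -0.45123298  0.24328727]
```

View pics/t6.png

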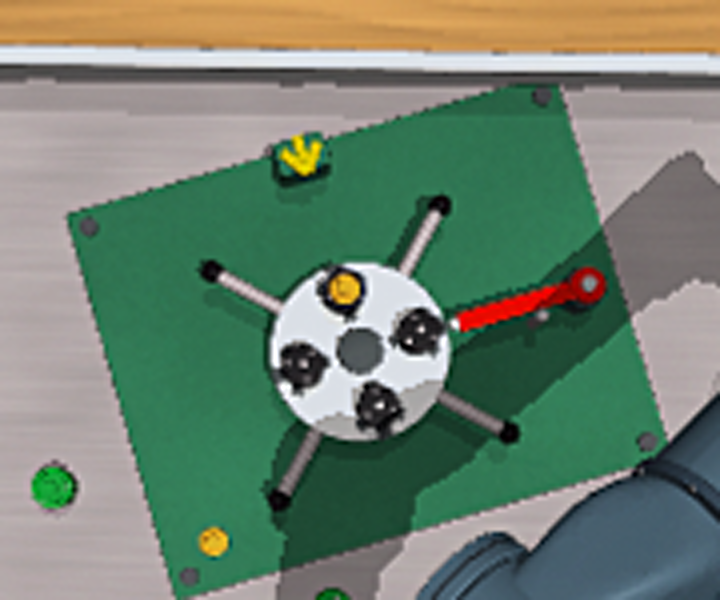

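The latch runs from its hub at (587,285) to its nose at (456,324). It points at the dial axis and rests on the post at (541,315), and the brass housing is still at the pointer. Handing in.

```bash
python3 -c "
from workcell import robot
print(robot.finish_job())"
```

```text
the job is handed in; nothing more can be done
None
```

The dial is set with the brass-fitted housing at the yellow pointer and the red latch is home against its stop; the last top-camera picture confirmed both. The job is handed in at about 18 s of the 72 s allowed, but the hand-in call returned no verdict.

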